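# Weigh a casting on the bench spring balance and mark the reading

### The arm

A 6-joint arm with a two-finger parallel gripper is mounted at the origin on a cart in front of the work surface, level with it; the furniture and walls round the work are solid. World frame = base frame: x ahead of the robot, y to its left, z up, the work surface at z = 0. Lengths are in m, angles in degrees, forces in N, time in s.
With the tool pointing down it reaches from about 0.375 to 0.9 m from the base axis. Payload 3.1 kg.
Tool frame: the origin (TCP) lies at the very end of the fingers, on their centre line; the grasp point (between the pads) lies bot.hold_point_z behind it (bot.hold_point_z is the distance from the TCP to the grasp point, in m); z points along the fingers, y is the line along which they close (so a half turn about z gives the same grasp; the last joint's range is limited). The gripper opens to 87 mm and grips with 3 to 60 N. Pads are 19 mm wide; open, the fingers measure 117 mm over their backs; the gripper's body (75 mm by 190 mm) begins 51 mm behind the grasp point.
Start: joints at [64.315, 30.224, 82.088, -0, 67.689, -10.227], TCP at [0.167, 0.602, 0.223] pointing down, gripper open.
Joint ranges: [-176.69, 176.69], [-43.24, 126.21], [12.49, 139.97], [-82, 262], [0, 151.66], [-163.58, 163.58]. Speed limits (degrees/s): [159.86, 159.86, 180, 180, 180, 180].

### API

Orientations are given as a 3x3 rotation matrix whose columns are the frame's x, y, z axes.
In Python, from rig import bot gives the robot as it stands.
- The arm moves only by the tool apply_moves, never from a script. Its argument "plan" is one flat list of numbers, 4 for each row, row after row: the shift along the world's x, y, z normalised to -1 to 1, where 1 is 0.05 m, then the turn about the world's z normalised to -1 to 1, where 1 is 10 degrees. A call has 1 to 12 rows; each row shifts and turns the commanded pose from where the row before left it; what a row does not reach is not made up. A row lasts 1/8 s, in which the tool goes at most 62.5 mm and 10.7 degrees, less where a joint would pass 70% of its speed; a pose out of reach is approached as far as the arm can. A call with a number of a shift or a turn outside -1 to 1 is refused whole. A call with a gripper value outside its range is refused whole. "grip" is the closure, from -1 (fully open) to 1 (shut), so that 0 is half open, set as the call begins (left out, the last holds). The fingers move at their own pace and stop on an object; the grip force is fixed at half the most. Time passes only in rows, so rows that do not move let the fingers close. It gives the time, the measured TCP pose, the force, the opening and the grip force at its end, in the units of the state.
- bot.read_state(): the state, without advancing time (a new reading comes with each control period).
- bot.capture(name): name is "side" or "top" or "wrist"; returns (picture, depth): 480x640x3 uint8, red, green, blue; 480x640 float32, m along the optical axis (not along the pixel's ray), 0 where there is no reading.
- bot.camera_info(name): a dict with "vertical_fov" (degrees; the focal length in pixels is half the picture's height over the tangent of half this angle, whatever the lens; pixels are square), "cx", "cy" (the principal point, pixels), "rvec" (rotation vector, rad) and "tvec" (3), from world to camera coordinates, as OpenCV has them; the wrist camera has in their place "mount" (4x4, takes a point from camera to tool coordinates, whose origin is the TCP and whose axes are the flange's). Camera axes: x right, y down, z forward; pixel columns grow to the right and rows downward; lengths in m; the calibration is good to about 2 mm. The wrist camera is an equidistant fisheye: a pixel r from the principal point sees the ray r / f radians off the axis. A picture is of the moment at which its call begins: read the wrist's pose just before it. camera_info takes no time and is no camera call.
- bot.hand_in(): hands the job in; it is judged then, once.
Trained networks look in the newest picture that a camera, given by its name, has taken for a name from the list of things; names that differ only in an ending like _2 or _b are one class to them, and where a whole thing is asked for, a point or a joint stands for the part that bears it (a point fixed in the world has none). Each returns a list of dicts, best first, with "p" (0 to 1); they miss things now and then, are a little off and sometimes report something else, mostly with a low value. They report only what shows in the picture. A call takes as long as a camera call. They do not tell look-alikes from the thing itself.
- bot.outline_of(camera, target): "mask" (480x640 bool, what is visible of it) and "xy" ([column, row] as shares, 0 to 1, of the picture: columns of its width, rows of its height, amid what is visible of it).
- bot.pinpoint(camera, target): "xy" ([column, row] as shares, 0 to 1, of the picture: columns of its width, rows of its height: a listed point, or the origin of a listed thing).
The state is a dict: "time_s": time; "joint_positions": joint angles; "qvel": joint speeds; "tau": joint torques, N m; "position": TCP position; "tcp_rot": TCP orientation; "force": force on the tool from outside, world axes, zero at the start; "moment": the same for the moment, N m; "opening": opening from 0.0 (shut) to 1.0 (fully open); "grasp_force": force on a finger pad.
Only numpy, scipy, OpenCV 4.12 (cv2) and the standard library are available. Lean on these libraries where they do the work, as an engineer would, in place of code of your own. Each camera call takes 0.05 s, during which the arm holds its last target. There are 200 camera calls.

### The job

Weigh the casting with the round foot: hang it by its eye on the hook of the spring balance, ease it down until the spring carries all of its weight and only then let go, so that the hook does not bounce, jerk or hit its bottom stop. When it hangs free and has come to rest, slide the balance's marker until its pointer is level with the hook's pointer, then leave the marker there and the casting hanging; disturb nothing else.

Things in the scene. Friction and masses are not known exactly. Their poses are not given: they have to be found in the camera images.
- round_foot_casting: Casting to weigh: dark steel, upright on a round foot (68 mm diameter, 24 mm high). Origin: centre of the underside, z up. Flat plate on it, 10 mm thick along x, 56 mm wide along y, up to z = 122 mm, with a round hole through it (the eye); a lug on top up to z = 176 mm. Mass 0.24 to 0.9 kg, different each time, not known beforehand.
- round_foot_casting_lug (a point): Grasp point near the top of that casting's lug (10 mm thick along x, 28 mm wide along y): z = 160 mm in the casting, 16 mm below its top and 48 mm above the top of the eye. Grasp from above, fingers closing along the casting's x; held here, the finger ends stay above the hook when it hangs.
- round_foot_casting_eye (a point): Centre of that casting's eye: 34 mm diameter hole, axis along the casting's x, at z = 95 mm in the casting; axes as the casting's.
- square_foot_casting: A similar casting, to be left alone: same plate, eye and lug, but a rectangular foot (48 mm along x, 70 mm along y). Origin: centre of the underside.
- balance: Bench spring balance, fixed. Origin: underside of its foot, below the column's axis, z up. Foot x -140 to +50, y -65 to 65, 16 mm high. Column 24 x 34 mm, graduated plate 62 mm wide on its -x face, cap up to z = 338 mm. The hook reaches out along its -x, the marker's arm along its -y.
- hook_seat (a point): Lowest part of the hook, where the eye hangs: axis of a 7 mm round bar, 130 mm from the column along the balance's -x, 255 mm up unloaded; axes as the balance's. Thread the eye on along +x over the hook's upturned end, eye centre about 7 mm above this point. Resting on the bar, the eye's centre is 13.5 mm below this point. Space above is free.
- hook_tip (a point): Upturned free end of the hook (axis of the bar): 24 mm from hook_seat along the balance's -x and 14 mm above it, bar diameter 7 mm. From the seat toward the column the bar is level for 10 mm, then rises 8 mm.
- carriage (a joint): How far the spring has let the hook down, m: 0 unloaded, grows downward, bottom stop 0.100. Spring 110 N/m, hardly any friction, little damping: let go early or pressed too deep it bounces for seconds. Keep it under 0.08 m/s and 0.095 m, and the casting's push on the hook under 18 N.
- hook_pointer (a point): Tip of the small pointer on the hook's carriage, at the front of the graduated plate, always level with hook_seat.
- marker_slide (a joint): How far the sliding marker stands below the zero mark, m: 0 to 0.100, grows downward. Its pointer is level with the hook's when this equals the value of carriage. About 2.5 N of friction: it stays where it is left and moves up or down.
- marker_pointer (a point): Tip of the marker's pointer, facing the hook's pointer on the graduated plate.
- marker_knob (a point): Grasp point on the marker's upright round knob (14 mm diameter, top 8 mm above this point), 105 mm from the column along the balance's -y. It stands on a level rod, 8 mm thick along the balance's y, whose axis is 22 mm below this point. Grasp from above, fingers closing along the balance's x; axes as the balance's.
- c_clamp: Bystander: red G-clamp lying flat, 103 x 73 mm. Leave alone. Origin: centre of the underside.
- wood_block: Bystander: pine block, 45 x 90 x 28 mm. Leave alone. Origin: centre of the underside.
- tape_measure: Bystander: pocket tape measure, 36 x 81 x 66 mm high. Leave alone. Origin: centre of the underside.
- brass_valve: Bystander: small brass gas cock, 42 x 54 x 19 mm. Leave alone. Origin: centre of the underside.
- pipe_elbow: Bystander: plated pipe elbow, 61 x 56 x 22 mm. Leave alone. Origin: centre of the underside.
- rubber_foot: Bystander: black rubber foot, 36 mm diameter, 14 mm high. Leave alone. Origin: centre of the underside.
Not all that is in view belongs to the job. Leave any orange or purple look-alike of the round_foot_casting alone.

How it is judged:
By the outcome, as a careful person would: the job done as asked, in the order asked, and still so for the second after the job is handed in, with the robot touching nothing.
It also fails if it takes over 72 s, if anything falls off the work surface, if the arm or the gripper's body presses on something with over 40 N, if the wrist force passes 120 N, or if a joint passes its speed limit or range.

## Working session

There is one attempt and no reset: what is moved stays moved. The work goes in short steps, Python scripts to look and compute and a tool call to move; the robot and the scene stay as the last step left them, time stands still between calls to the robot, and variables do not carry over. Pictures are saved under pics/ and viewed, at most 10 in all, crops included, and the job is handed in when it is done.

Besides the shell and the picture viewer there is one more tool, called after "Emit:" by a JSON object that holds its "op" and its "data", one argument or row to a line. apply_moves: Moves the arm, as the interface text tells. Its arguments: {"type":"object","properties":{"plan":{"type":"array","items":{"type":"number"}},"grip":{"type":"number"}},"required":["plan"]}

```bash
mkdir -p pics
cat > h.py <<'E'
import numpy as np, cv2
from rig import bot
def cam(n):
    i=bot.camera_info(n); f=240/np.tan(np.radians(i["vertical_fov"])/2)
    R,_=cv2.Rodrigues(np.array(i["rvec"],float)); return f,i["cx"],i["cy"],R,np.array(i["tvec"],float).ravel()
def world(n,u,v,d):
    f,cx,cy,R,t=cam(n); u,v,d=map(np.asarray,(u,v,d))
    p=np.stack([(u-cx)/f*d,(v-cy)/f*d,d],-1); return (p-t)@R
def ray(n,u,v):
    f,cx,cy,R,t=cam(n); d=np.array([(u-cx)/f,(v-cy)/f,1.])@R; return -t@R,d
def proj(n,P):
    f,cx,cy,R,t=cam(n); p=R@np.asarray(P,float)+t; return f*p[0]/p[2]+cx,f*p[1]/p[2]+cy
def tri(a,b):  # two rays -> point, gap
    (o,d),(p,e)=a,b; d=d/np.linalg.norm(d); e=e/np.linalg.norm(e)
    s=np.linalg.lstsq(np.stack([d,-e],1),p-o,rcond=None)[0]
    x,y=o+s[0]*d,p+s[1]*e; return (x+y)/2,np.linalg.norm(x-y)
def save(n,im): cv2.imwrite("pics/"+n,im[...,::-1])
E
python3 - <<'E'
from h import *
np.set_printoptions(precision=4,suppress=True)
print(bot.hold_point_z)
I={}
for n in("side","top"):
    im,d=bot.capture(n); save(n+"0.png",im); np.save(n+"_d.npy",d); I[n]=im; print(n,cam(n)[0],cam(n)[3:])
    for t in["round_foot_casting","round_foot_casting_lug","round_foot_casting_eye","square_foot_casting","balance","hook_seat","hook_tip","hook_pointer","marker_pointer","marker_knob"]:
        for r in bot.pinpoint(n,t)[:3]:
            u,v=r["xy"][0]*640,r["xy"][1]*480; dd=d[min(479,int(v)),min(639,int(u))]
            print(n,t,round(r["p"],2),round(u,1),round(v,1),dd,world(n,u,v,dd))
E
```

```text
0.0187
side 441.0065669573895 (array([[ 0.8479, -0.5301, -0.01  ],
       [-0.2975, -0.4601, -0.8366],
       [ 0.4388,  0.7123, -0.5478]]), array([-0.4497,  0.2913,  0.9178]))
side round_foot_casting 0.71 332.1 332.1 0.9886256 [ 0.452  -0.1613  0.023 ]
side round_foot_casting 0.7 361.5 276.1 1.1642956 [ 0.6304 -0.0283  0.0182]
side round_foot_casting 0.63 408.8 439.8 0.7598524 [ 0.4194 -0.4549  0.0328]
side round_foot_casting_lug 0.66 332.9 278.0 0.92934394 [ 0.4642 -0.1456  0.1614]
side round_foot_casting_lug 0.64 416.6 387.1 0.6895939 [ 0.4214 -0.4514  0.1672]
side round_foot_casting_lug 0.63 315.7 174.4 1.1364678 [0.5949 0.1373 0.2559]
side round_foot_casting_eye 0.96 332.6 303.0 0.9841697 [ 0.4705 -0.1347  0.0806]
side round_foot_casting_eye 0.84 362.3 245.8 1.313786 [0.732  0.1056 0.0007]
side square_foot_casting 0.59 385.5 383.1 0.8696206 [ 0.4648 -0.3352  0.0244]
side balance 0.78 315.4 252.1 1.2600552 [0.5857 0.133  0.0173]
side balance 0.43 277.6 216.2 1.4686948 [ 0.6008  0.4023 -0.0014]
side hook_seat 0.66 277.6 186.6 1.0887942 [0.484  0.1358 0.2521]
side hook_tip 0.62 270
[... 1104 characters left out ...]
055]
top round_foot_casting_eye 0.61 361.1 275.9 1.9014287 [ 0.5174 -0.1552 -0.0055]
top square_foot_casting 0.61 383.5 316.6 1.8042924 [ 0.3702 -0.2131  0.021 ]
top square_foot_casting 0.57 416.8 289.5 1.8651209 [ 0.465  -0.3204  0.0054]
top square_foot_casting 0.17 259.5 207.2 1.7174394 [0.5992 0.1395 0.2559]
top balance 0.7 254.2 248.8 1.9096034 [0.5944 0.1741 0.0309]
top hook_seat 0.48 256.6 245.0 1.8806334 [0.59   0.164  0.0619]
top hook_tip 0.47 258.9 253.4 1.9133419 [0.5838 0.1601 0.0204]
top hook_pointer 0.7 257.8 210.9 1.7127699 [0.5878 0.1439 0.2547]
top marker_pointer 0.61 259.5 210.5 1.7259464 [0.596  0.1403 0.2442]
top marker_knob 0.43 287.6 200.3 1.707804 [0.6102 0.0608 0.2731]
```

View pics/side0.png

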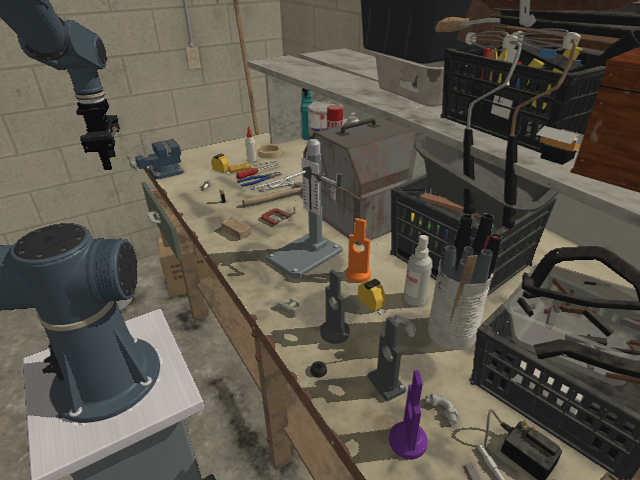

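View pics/top0.png

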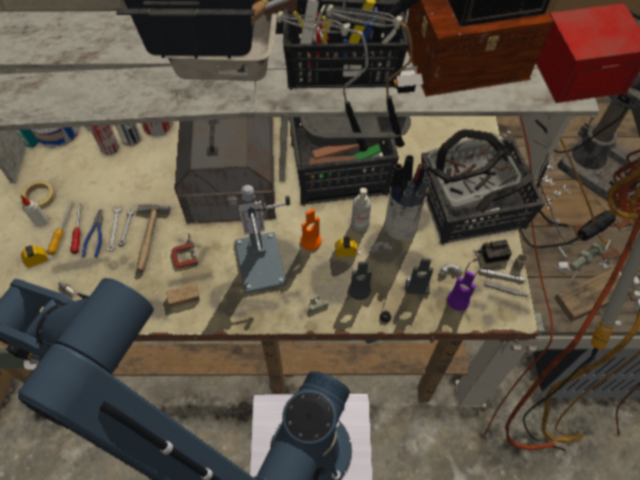

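Candidates in the side picture are dark (333,320), dark (387,370), orange (360,262) and purple (408,430). The dark one at (333,320) should be the target, since it is dark and its foot looks round. I'll confirm with an enlarged crop.

Run:
```python
import cv2,numpy as np
s=cv2.imread("pics/side0.png")
a=cv2.resize(s[255:405,290:420],None,fx=4,fy=4,interpolation=cv2.INTER_CUBIC)[:600,:400]
b=cv2.resize(s[130:280,260:360],None,fx=4,fy=4,interpolation=cv2.INTER_CUBIC)
cv2.imwrite("pics/crop1.png",np.hstack([a,b]))
```

```text
(no output)
```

View pics/crop1.png

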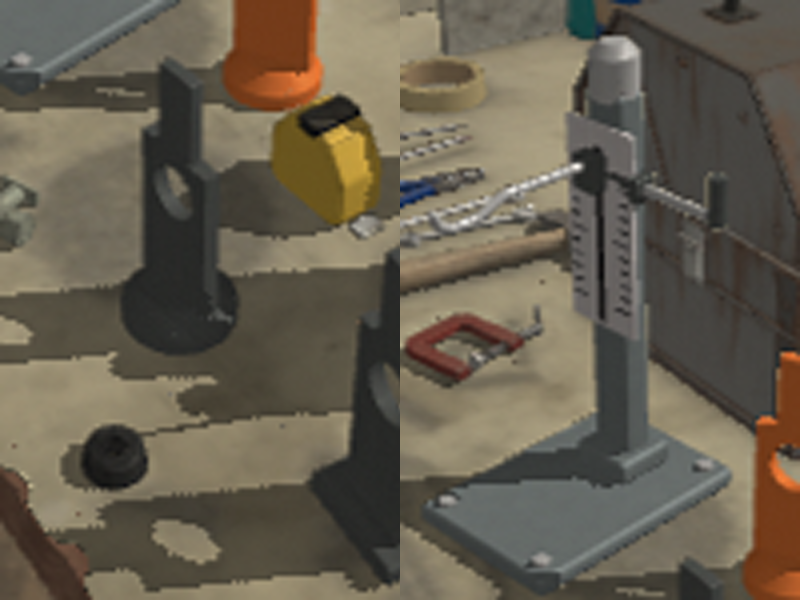

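The crop shows the dark round-footed casting at side (333,320); the dark one at (387,370) has a rectangular foot. The hook seat is near (277,186) and the knob near (339,178).

Run:
```python
from h import *
np.set_printoptions(precision=4,suppress=True)
v,u=np.mgrid[:480,:640]
W={}
for n in("side","top"):
    d=np.load(n+"_d.npy"); m=d>0; P=world(n,u[m],v[m],d[m]); W[n]=(P,u[m],v[m])
    q=P[np.hypot(P[:,0]-.463,P[:,1]+.148)<.055]
    for a,b in[(-.005,.005),(.005,.02),(.021,.027),(.03,.12),(.125,.18)]:
        s=q[(q[:,2]>a)&(q[:,2]<b)]
        if len(s)>6:
            r=cv2.minAreaRect(s[:,:2].astype(np.float32)*1000); print(n,"cast",a,b,len(s),s.mean(0),r)
    # balance
    q=P[(abs(P[:,0]-.6)<.2)&(abs(P[:,1]-.15)<.16)]
    s=q[(q[:,2]>.012)&(q[:,2]<.02)]; print(n,"foot",len(s),np.median(s[:,2]),cv2.minAreaRect(s[:,:2].astype(np.float32)*1000))
    for a,b in[(.06,.16),(.16,.22),(.22,.25),(.25,.29),(.29,.31),(.32,.345)]:
        s=q[(q[:,2]>a)&(q[:,2]<b)&(q[:,0]<.68)]
        if len(s)>6: print(n,a,b,len(s),s.min(0),s.max(0),np.median(s,0))
P,uu,vv=W["side"]
k=(P[:,2]>.2)&(P[:,2]<.31)&(abs(P[:,1]-.1)<.1)&(P[:,0]>.4)&(P[:,0]<.67)
print("hook"); h=k&(P[:,0]<.575); 
for x in sorted(zip(uu[h],vv[h],P[h].tolist())): print(x[0],x[1],np.array(x[2]))
print("knob"); h=k&(P[:,1]<.105)
for x in sorted(zip(uu[h],vv[h],P[h].tolist()))[::2]: print(x[0],x[1],np.array(x[2]))
```

```text
side cast -0.005 0.005 728 [ 0.4527 -0.1589 -0.0001] ((460.81719970703125, -150.5255126953125), (102.70542907714844, 106.81373596191406), 53.362571716308594)
side cast 0.005 0.02 261 [ 0.4563 -0.1617  0.014 ] ((462.1841125488281, -152.96958923339844), (53.17642593383789, 64.51470184326172), 55.55767059326172)
side cast 0.021 0.027 139 [ 0.4574 -0.1509  0.0235] ((462.574951171875, -152.12142944335938), (38.022247314453125, 49.64955520629883), 39.88508605957031)
side cast 0.03 0.12 557 [ 0.4645 -0.1514  0.0749] ((466.4828796386719, -147.1693115234375), (13.126813888549805, 60.24120330810547), 6.939399242401123)
side cast 0.125 0.18 232 [ 0.4652 -0.1514  0.1546] ((467.2335205078125, -147.43072509765625), (11.759560585021973, 30.6922550201416), 4.240236282348633)
side foot 1601 0.015756559771721114 ((598.95458984375, 147.93003845214844), (315.04473876953125, 396.40869140625), 89.968994140625)
side 0.06 0.16 755 [ 0.5835 -0.01    0.06  ] [0.6494 0.1959 0.1599] [0.6142 0.1501 0.1127]
side 0.16 0.22 436 [ 0.5828 -0.0097  0.16  ] [0.6493 0.197  0.22  ] [0.5936 0.154  0.186 ]
side 0.22 0.25 1
[... 6865 characters left out ...]
111 0.0579 0.257 ]
338 186 [0.611  0.0577 0.2516]
339 173 [0.6188 0.0655 0.2816]
339 175 [0.6128 0.0564 0.2814]
339 177 [0.6135 0.0573 0.2755]
339 179 [0.6153 0.0599 0.2686]
339 181 [0.6147 0.059  0.2637]
339 183 [0.6147 0.0589 0.2583]
339 185 [0.6134 0.0568 0.254 ]
339 187 [0.6148 0.0589 0.2473]
340 174 [0.6174 0.0589 0.2818]
340 176 [0.6151 0.0554 0.2785]
340 178 [0.6163 0.0571 0.2721]
340 180 [0.6149 0.0549 0.268 ]
340 182 [0.6158 0.0562 0.2618]
340 184 [0.6144 0.0539 0.2577]
340 186 [0.6157 0.0557 0.2511]
341 175 [0.6175 0.0546 0.2808]
341 177 [0.6197 0.0577 0.2737]
341 179 [0.619  0.0566 0.269 ]
341 181 [0.6206 0.0589 0.2622]
341 183 [0.6201 0.058  0.2572]
341 185 [0.6194 0.0569 0.2524]
```

```bash
cat > fit.py <<'E'
from h import *
from scipy.optimize import least_squares
np.set_printoptions(precision=4,suppress=True)
def box(p,lo,hi):
    lo,hi=np.array(lo),np.array(hi); q=np.abs(p-(lo+hi)/2)-(hi-lo)/2
    return np.linalg.norm(np.maximum(q,0),axis=1)+np.minimum(q.max(1),0)
def cyl(p,r,h):
    q=np.stack([np.hypot(p[:,0],p[:,1])-r,np.abs(p[:,2]-h/2)-h/2],1)
    return np.linalg.norm(np.maximum(q,0),axis=1)+np.minimum(q.max(1),0)
def cast(p): return np.minimum.reduce([cyl(p,.034,.024),box(p,[-.005,-.028,.02],[.005,.028,.122]),box(p,[-.005,-.014,.12],[.005,.014,.176])])
def bal(p): return np.minimum(box(p,[-.14,-.065,0],[.05,.065,.016]),box(p,[-.012,-.017,0],[.012,.017,.32]))
def fit(P,f,x0):
    def loc(x):
        c,s=np.cos(x[2]),np.sin(x[2]); d=P-[x[0],x[1],x[3]]; return np.stack([c*d[:,0]+s*d[:,1],-s*d[:,0]+c*d[:,1],d[:,2]],1)
    r=least_squares(lambda x:f(loc(x)),list(x0)+[0.],loss="soft_l1",f_scale=.0015,x_scale=[.01,.01,.1,.01])
    e=f(loc(r.x)); return r.x,np.median(abs(e))
E
python3 - <<'E'
from fit import *
v,u=np.mgrid[:480,:640]; A=[]
for n in("side","top"):
    d=np.load(n+"_d.npy"); m=d>0; P=world(n,u[m],v[m],d[m]); A.append(P)
A.append(np.vstack(A))
for P in A:
    q=P[(np.hypot(P[:,0]-.463,P[:,1]+.148)<.045)&(P[:,2]>.006)&(P[:,2]<.19)]
    x,e=fit(q,cast,[.463,-.148,.1]); print("cast",x,np.degrees(x[2]),e)
    c,s=np.cos(.21),np.sin(.21); dx,dy=P[:,0]-.605,P[:,1]-.16; a=c*dx+s*dy; b=-s*dx+c*dy
    q=P[((abs(a+.045)<.11)&(abs(b)<.085)&(P[:,2]>.008)&(P[:,2]<.02))|((abs(a)<.022)&(abs(b)<.022)&(P[:,2]>.03)&(P[:,2]<.15))]
    x,e=fit(q,bal,[.605,.16,.21]); print("bal",x,np.degrees(x[2]),e)
    Rz=np.array([[np.cos(x[2]),-np.sin(x[2])],[np.sin(x[2]),np.cos(x[2])]])
    for nm,l in[("seat",[-.13,0]),("tip",[-.154,0]),("knob",[0,-.105])]: print(nm,x[:2]+Rz@l)
E
```

```text
cast [ 0.4677 -0.1459  0.0786 -0.002 ] 4.504063024501104 0.0007985566911602026
bal [ 0.6059  0.1685  0.2214 -0.0002] 12.68342667711044 0.0011334245560142182
seat [0.4791 0.14  ]
tip [0.4557 0.1347]
knob [0.629  0.0661]
cast [ 0.4598 -0.1457  0.089  -0.0057] 5.099134847731881 0.0020053899272854045
bal [ 0.6069  0.165   0.2224 -0.0012] 12.742194444588321 0.0024072811049216988
seat [0.4801 0.1363]
tip [0.4567 0.131 ]
knob [0.6301 0.0626]
cast [ 0.468  -0.146   0.0772 -0.0018] 4.422409141978227 0.0010825800212133719
bal [ 0.6061  0.1682  0.2247 -0.0006] 12.872939581932634 0.001561971169733327
seat [0.4793 0.1393]
tip [0.4559 0.1339]
knob [0.6295 0.0659]
```

Run:
```python
from fit import *
s=bot.read_state(); print(s); print(bot.camera_info("wrist"))
```

```text
{'time_s': 1.1, 'joint_positions': array([ 64.3138,  30.2245,  82.0868,  -0.0014,  67.6889, -10.2278]), 'qvel': array([-0.0487,  0.1309, -0.001 , -0.0716,  0.0327,  0.0932]), 'tau': array([ -0.0003, -44.0024, -17.6984,   0.0635,   0.0506,  -0.    ]), 'position': array([0.1666, 0.6024, 0.2225]), 'tcp_rot': array([[-0.9638,  0.2665,  0.    ],
       [ 0.2665,  0.9638, -0.    ],
       [-0.    , -0.    , -1.    ]]), 'force': array([ 0.5994, -0.3237, -0.3188]), 'moment': array([-0.0526, -0.0329,  0.0173]), 'grasp_force': 0.0, 'opening': 0.9982082661005932}
{'vertical_fov': 65.70646984690485, 'cx': 320.6709570459314, 'cy': 236.45579338666946, 'mount': array([[ 0.0005, -0.9681, -0.2504,  0.0687],
       [ 1.    ,  0.0004,  0.0002, -0.0001],
       [-0.0001, -0.2504,  0.9681, -0.1621],
       [ 0.    ,  0.    ,  0.    ,  1.    ]])}
```

Emit:
{"op": "apply_moves", "data": {
  "plan": [0.47,-0.5,0.4,-0.5,0.47,-0.5,0.4,-0.5,0.47,-0.5,0.4,-0.5,0.47,-0.5,0.4,-0.5,0.47,-0.5,0.4,-0.5,0.47,-0.5,0.4,-0.5,0.47,-0.5,0.4,-0.5,0.47,-0.5,0.4,-0.5,0.47,-0.5,0.4,-0.5,0.47,-0.5,0.4,-0.5],
  "grip": -1
}}

```text
time_s: 2.35
position: [0.4021, 0.3514, 0.4233]
tcp_rot: [[-0.413, 0.911, 0.0], [0.911, 0.413, 0.0], [0.0, 0.0, -1.0]]
force: [0.8, 0.2, 0.2]
opening: 0.998
grasp_force: 0.0
```

Emit:
{"op": "apply_moves", "data": {
  "plan": [0.11,-0.83,-0.2,-0.17,0.11,-0.83,-0.2,-0.17,0.11,-0.83,-0.2,-0.17,0.11,-0.83,-0.2,-0.17,0.11,-0.83,-0.2,-0.17,0.11,-0.83,-0.2,-0.17,0.11,-0.83,-0.2,-0.17,0.11,-0.83,-0.2,-0.17,0.11,-0.83,-0.2,-0.17,0.11,-0.83,-0.2,-0.17,0.11,-0.83,-0.2,-0.17,0.11,-0.83,-0.2,-0.17]
}}

```text
time_s: 3.85
position: [0.4676, -0.147, 0.3024]
tcp_rot: [[-0.071, 0.997, 0.001], [0.997, 0.071, -0.0], [-0.0, 0.001, -1.0]]
force: [1.1, 0.7, 0.2]
opening: 0.999
grasp_force: 0.0
```

```bash
cat >> h.py <<'E'
def wpose():
    s=bot.read_state(); return s, np.array(bot.camera_info("wrist")["mount"]), np.array(s["tcp_rot"]), np.array(s["position"])
def wworld(u,v,d,st):
    s,M,R,p=st; i=bot.camera_info("wrist"); f=240/np.tan(np.radians(i["vertical_fov"])/2)
    x,y=np.asarray(u)-i["cx"],np.asarray(v)-i["cy"]; r=np.hypot(x,y)+1e-9; t=r/f
    k=np.tan(t)/r; d=np.asarray(d); c=np.stack([x*k*d,y*k*d,d],-1)
    return (c@M[:3,:3].T+M[:3,3])@R.T+p
E
python3 - <<'E'
from fit import *
st=wpose(); im,d=bot.capture("wrist"); save("w1.png",im)
s=st[0]; print(s["time_s"],s["position"],np.degrees(np.arctan2(s["tcp_rot"][1,1],s["tcp_rot"][0,1])),s["joint_positions"])
v,u=np.mgrid[:480,:640]; m=d>0; P=wworld(u[m],v[m],d[m],st)
q=P[(np.hypot(P[:,0]-.467,P[:,1]+.146)<.045)&(P[:,2]>.006)&(P[:,2]<.19)]
x,e=fit(q,cast,[.467,-.146,.08]); print("cast",len(q),x,np.degrees(x[2]),e)
g=P[(abs(P[:,2])<.01)]; print("table",np.median(g[:,2]))
E
```

```text
3.85 [ 0.4676 -0.147   0.3024] 4.072701026502217 [-30.5488  14.2393  94.9035   0.0103  70.8236 -34.6249]
cast 2558 [ 0.4671 -0.1476  0.0641 -0.0008] 3.672145291307007 0.0010286598064567203
table -6.174404132036626e-05
```

View pics/w1.png

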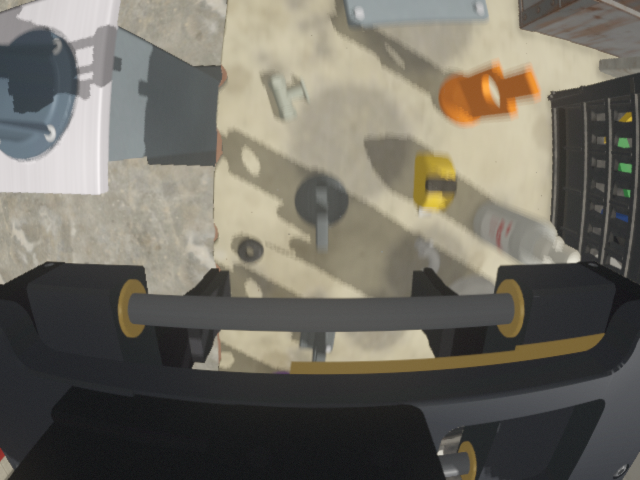

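The wrist picture shows the casting at (321,210), centred between the fingers. I'll descend and grip the lug.

Emit:
{"op": "apply_moves", "data": {
  "plan": [0,0,-0.6,0,0,0,-0.6,0,0,0,-0.6,0,0,0,-0.6,0,0,0,-0.4,0,-0.01,-0.01,-0.3,0,0,0,-0.12,0,0,0,0,0]
}}

```text
time_s: 4.9
position: [0.4671, -0.1461, 0.1415]
tcp_rot: [[-0.072, 0.997, -0.0], [0.997, 0.072, 0.0], [0.0, -0.0, -1.0]]
force: [0.2, -0.0, -0.6]
opening: 1.003
grasp_force: 0.0
```

Emit:
{"op": "apply_moves", "data": {
  "plan": [0,0,0,0,0,0,0,0,0,0,0,0,0,0,0,0,0,0,0,0,0,0,0,0],
  "grip": 1
}}

```text
time_s: 5.65
position: [0.467, -0.1461, 0.1415]
tcp_rot: [[-0.072, 0.997, -0.0], [0.997, 0.072, 0.0], [0.0, -0.0, -1.0]]
force: [-0.1, 0.6, -1.1]
opening: 0.402
grasp_force: 0.0
```

Run:
```python
from h import *
s=bot.read_state(); print({k:s[k] for k in("time_s","position","force","moment","opening","grasp_force","joint_positions")})
```

```text
{'time_s': 5.65, 'position': array([ 0.46702028, -0.14613665,  0.14153362]), 'force': array([-0.06563525,  0.6413362 , -1.10518788]), 'moment': array([-0.0778355 ,  0.04290086, -0.01728657]), 'opening': 0.4021471977505696, 'grasp_force': 0.0, 'joint_positions': array([-3.04850731e+01,  2.71121024e+01,  1.05889739e+02, -2.32138002e-03,
        4.70014867e+01, -3.46245648e+01])}
```

Emit:
{"op": "apply_moves", "data": {
  "plan": [0,0,0,0,0,0,0,0,0,0,0,0,0,0,0,0,0,0,0,0,0,0,0,0,0,0,0,0,0,0,0,0]
}}

```text
time_s: 6.65
position: [0.467, -0.1461, 0.1415]
tcp_rot: [[-0.072, 0.997, -0.0], [0.997, 0.072, 0.0], [0.0, -0.0, -1.0]]
force: [0.4, -0.6, -2.5]
opening: 0.112
grasp_force: 30.0
```

Emit:
{"op": "apply_moves", "data": {
  "plan": [0,0,0.1,0,0,0,0.2,0,0,0,0.3,0,0,0,0.2,0,0,0,0,0,0,0,0,0]
}}

```text
time_s: 7.4
position: [0.4667, -0.1459, 0.1814]
tcp_rot: [[-0.072, 0.997, -0.001], [0.997, 0.072, 0.0], [0.0, -0.001, -1.0]]
force: [0.2, -0.4, -3.9]
opening: 0.108
grasp_force: 30.0
```

```bash
cat > gf.py <<'E'
from fit import *
def seen(names=("side","top"),z0=None):
    s=bot.read_state(); g=s["position"]+[0,0,bot.hold_point_z]; th=np.arctan2(s["tcp_rot"][1,1],s["tcp_rot"][0,1])
    print(s["time_s"],"tcp",s["position"],np.degrees(th),"F",s["force"],"M",s["moment"],"op",s["opening"],s["grasp_force"])
    v,u=np.mgrid[:480,:640]; A=[]
    for n in names:
        im,d=bot.capture(n); save(n+"_%.1f.png"%s["time_s"],im); m=d>0; P=world(n,u[m],v[m],d[m])
        q=P[(np.hypot(*(P[:,:2]-g[:2]).T)<.045)&(P[:,2]>g[2]-.17)&(P[:,2]<g[2]-.025)]
        q=q-[0,0,g[2]-.16]; x,e=fit(q,cast,[g[0],g[1],th]); x[3]+=g[2]-.16
        print(n,len(q),"casting at",x[[0,1,3]],np.degrees(x[2]),"resid",e,"rel grasp",x[:2]-g[:2],x[3]+.16-g[2])
E
python3 -c "
from gf import *
seen()"
```

```text
7.4 tcp [ 0.4667 -0.1459  0.1814] 4.1424062081887225 F [ 0.2421 -0.387  -3.8676] M [-0.0942  0.0371 -0.0558] op 0.10846313245051296 29.98644414357841
side 1152 casting at [ 0.4664 -0.1456  0.0377] 4.134876947819074 resid 0.000879879518483638 rel grasp [-0.0003  0.0004] -0.0023797913562729756
top 344 casting at [ 0.4679 -0.1473  0.0365] 5.743929414842722 resid 0.0017486003739519453 rel grasp [ 0.0012 -0.0013] -0.003522276769086785
```

Emit:
{"op": "apply_moves", "data": {
  "plan": [0,0,0.3,0,0,0,0.6,0,0,0,0.6,0,0,0.2,0.6,0,-0.1,0.5,0.44,0.1,-0.12,0.6,0,0.11,-0.12,0.6,0,0.11,-0.12,0.6,0,0.11,-0.12,0.6,0,0.11,-0.12,0.6,0,0.11,-0.12,0.6,0,0.11,-0.1,0.5,0,0.11]
}}

```text
time_s: 9.0
position: [0.42, 0.095, 0.3079]
tcp_rot: [[-0.223, 0.975, -0.002], [0.975, 0.223, 0.0], [0.001, -0.002, -1.0]]
force: [-0.2, -0.5, -4.1]
opening: 0.112
grasp_force: 30.0
```

Emit:
{"op": "apply_moves", "data": {
  "plan": [0,0.4,0,0,0,0.24,0,0,0,0,0,0,0,0,0,0]
}}

```text
time_s: 9.5
position: [0.421, 0.1253, 0.3083]
tcp_rot: [[-0.222, 0.975, -0.001], [0.975, 0.222, -0.001], [-0.001, -0.001, -1.0]]
force: [0.2, -0.2, -5.2]
opening: 0.108
grasp_force: 30.0
```

```bash
python3 -c "
from gf import *
seen()
im,d=bot.capture('wrist')
a=cv2.imread('pics/side_%.1f.png'%bot.read_state()['time_s']) if 0 else None
import glob,os
f=max(glob.glob('pics/side_*.png'),key=os.path.getmtime); s=cv2.imread(f)
s=cv2.resize(s[110:260,220:360],None,fx=4,fy=4,interpolation=cv2.INTER_CUBIC)[:480,:]
cv2.imwrite('pics/v2.png',np.hstack([s[:, :400],cv2.resize(im[...,::-1],(400,300))[[0]*0+list(range(300))+[0]*180]]))
"
```

```text
9.5 tcp [0.421  0.1253 0.3083] 12.829017028925646 F [ 0.2014 -0.1964 -5.1609] M [-0.0158  0.0682  0.0248] op 0.10840924751806048 29.98619404155761
side 1010 casting at [0.4211 0.1254 0.1645] 12.728642272092175 resid 0.0009978249005431362 rel grasp [0.0001 0.0001] -0.002512992146439741
top 47 casting at [0.4213 0.1256 0.1582] 2.778743729665604 resid 0.0007992237837795729 rel grasp [0.0003 0.0003] -0.008827943786164638
```

View pics/v2.png

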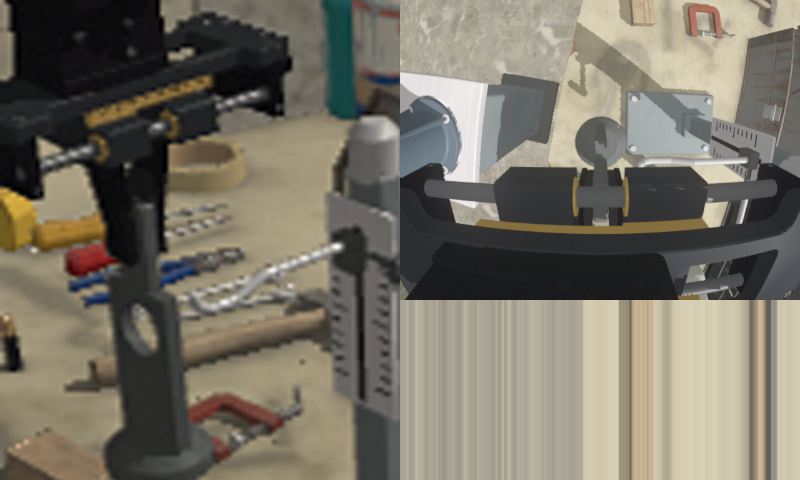

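The casting hangs plumb in front of the hook. Its eye is at left-panel pixel (140,330) and the hook tip at (195,305), aligned along the balance's x. I'll thread it on slowly.

Emit:
{"op": "apply_moves", "data": {
  "plan": [0.1,0.02,0,0,0.2,0.05,0,0,0.2,0.05,0,0,0.1,0.02,0,0,0,0,0,0]
}}

```text
time_s: 10.28
position: [0.4515, 0.1329, 0.3084]
tcp_rot: [[-0.222, 0.975, -0.0], [0.975, 0.222, -0.0], [-0.0, -0.0, -1.0]]
force: [0.2, -0.2, -4.0]
opening: 0.113
grasp_force: 30.0
```

Emit:
{"op": "apply_moves", "data": {
  "plan": [0.1,0.03,0,0,0.17,0.04,0,0,0.17,0.04,0,0,0.1,0.03,0,0,0.03,0,0,0,0,0,0,0]
}}

```text
time_s: 11.02
position: [0.4794, 0.1399, 0.3084]
tcp_rot: [[-0.222, 0.975, -0.001], [0.975, 0.222, -0.0], [0.0, -0.001, -1.0]]
force: [-0.5, -0.8, -4.4]
opening: 0.112
grasp_force: 30.0
```

```bash
python3 -c "
from gf import *
seen(('side',))
import glob,os
f=max(glob.glob('pics/side_*.png'),key=os.path.getmtime); s=cv2.imread(f)
cv2.imwrite('pics/v3.png',cv2.resize(s[130:250,240:360],None,fx=5,fy=5,interpolation=cv2.INTER_CUBIC))
"
```

```text
11.025 tcp [0.4794 0.1399 0.3084] 12.844974731325498 F [-0.4776 -0.7834 -4.4263] M [-0.0868  0.0062  0.0051] op 0.11192032767591298 29.98639720492065
side 977 casting at [0.4795 0.14   0.1647] 12.877046706467402 resid 0.0010989093768458795 rel grasp [0.0001 0.0001] -0.0024328191421902345
```

View pics/v3.png

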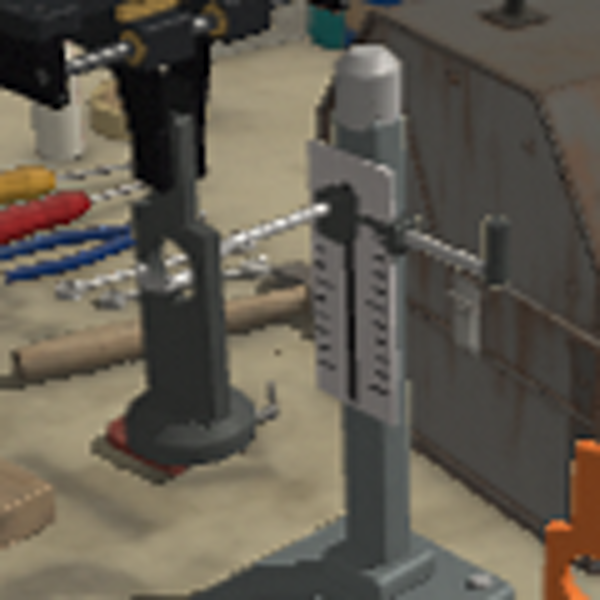

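The picture shows the hook's bar passing through the eye at (165,275). I'll ease it down slowly.

Emit:
{"op": "apply_moves", "data": {
  "plan": [0,0,-0.06,0,0,0,-0.1,0,0,0,-0.1,0,0,0,-0.06,0,0,0,-0.04,0,0,0,-0.05,0,0,0,-0.05,0,0,0,-0.05,0,0,0,-0.05,0,0,0,-0.05,0,0,0,-0.05,0,0,0,-0.06,0]
}}

```text
time_s: 12.58
position: [0.4797, 0.1399, 0.2725]
tcp_rot: [[-0.222, 0.975, 0.0], [0.975, 0.222, 0.0], [-0.0, 0.0, -1.0]]
force: [0.1, -0.1, -2.3]
opening: 0.112
grasp_force: 30.0
```

Emit:
{"op": "apply_moves", "data": {
  "plan": [0,0,-0.06,0,0,0,-0.06,0,0,0,-0.06,0,0,0,-0.06,0,0,0,-0.04,0,0,0,-0.02,0,0,0,0,0]
}}

```text
time_s: 13.45
position: [0.4797, 0.1399, 0.2576]
tcp_rot: [[-0.222, 0.975, 0.0], [0.975, 0.222, 0.0], [-0.0, 0.0, -1.0]]
force: [0.0, 0.7, 0.5]
opening: 0.115
grasp_force: 30.0
```

```bash
cat > av.py <<'E'
from gf import *
def av(n):
    F=[];M=[]
    for i in range(n):
        bot.capture("side"); s=bot.read_state(); F.append(s["force"]);M.append(s["moment"])
    F=np.array(F); print(s["time_s"],s["position"],"F",F.mean(0),"sd",F.std(0),"M",np.mean(M,0)); return F.mean(0)
E
python3 -c "
from av import *
seen(('side',)); av(24)"
```

```text
13.45 tcp [0.4797 0.1399 0.2576] 12.838019151350823 F [0.0271 0.7224 0.4601] M [-0.0825  0.0067  0.0055] op 0.11538098457534418 29.986344552598894
side 921 casting at [0.4798 0.1402 0.1137] 12.700336085374461 resid 0.0011719840123725752 rel grasp [0.0001 0.0003] -0.0026511161293580887
14.7 [0.4796 0.1399 0.2575] F [ 0.3568 -0.0445 -0.6987] sd [0.6114 0.6495 0.4856] M [-0.0507 -0.0639  0.0071]
```

Emit:
{"op": "apply_moves", "data": {
  "plan": [0,0,-0.03,0,0,0,-0.04,0,0,0,-0.04,0,0,0,0,0,0,0,0,0]
}}

```text
time_s: 15.32
position: [0.4796, 0.1399, 0.2521]
tcp_rot: [[-0.222, 0.975, 0.0], [0.975, 0.222, 0.0], [-0.0, 0.0, -1.0]]
force: [0.7, -0.4, 0.5]
opening: 0.112
grasp_force: 30.0
```

```bash
python3 -c "
from av import *
av(40)"
```

```text
17.325 [0.4796 0.1399 0.252 ] F [ 1.1797  0.1134 -0.1932] sd [0.5843 0.4801 0.4884] M [-0.0371 -0.191   0.0039]
```

Emit:
{"op": "apply_moves", "data": {
  "plan": [0.04,0.01,0,0,0.04,0.01,0,0,0,0,0,0,0,0,0,0]
}}

```text
time_s: 17.82
position: [0.4827, 0.1409, 0.2517]
tcp_rot: [[-0.222, 0.975, -0.002], [0.975, 0.222, 0.0], [0.0, -0.002, -1.0]]
force: [-2.8, 0.1, -0.4]
opening: 0.113
grasp_force: 30.0
```

```bash
python3 -c "
from av import *
av(24)"
```

```text
19.025 [0.4836 0.1409 0.2521] F [-3.008  -0.1919 -0.1419] sd [0.4539 0.3791 0.5159] M [-0.1113  0.6546 -0.0066]
```

Emit:
{"op": "apply_moves", "data": {
  "plan": [-0.05,-0.01,0,0,0,0,0,0,0,0,0,0]
}}

```text
time_s: 19.4
position: [0.483, 0.1407, 0.2528]
tcp_rot: [[-0.222, 0.975, 0.005], [0.975, 0.222, 0.001], [-0.0, 0.005, -1.0]]
force: [2.5, 0.6, -0.5]
opening: 0.112
grasp_force: 30.0
```

```bash
python3 -c "
from av import *
av(16); seen(('side',))"
```

```text
20.2 [0.4812 0.1402 0.2521] F [ 2.9004  0.3549 -0.3381] sd [0.4579 0.6003 0.2923] M [-0.0065 -0.5681  0.0173]
20.2 tcp [0.4812 0.1402 0.2521] 12.844996598085325 F [ 3.7657 -0.4892 -0.8968] M [-0.1222 -0.6652  0.0007] op 0.11106028939335569 29.987749240826815
side 914 casting at [0.4814 0.1407 0.1088] 12.778443600369975 resid 0.0011043923588798898 rel grasp [0.0003 0.0004] -0.001988927350405567
```

Emit:
{"op": "apply_moves", "data": {
  "plan": [0.02,0,-0.02,0,0,0,0,0,0,0,0,0]
}}

```text
time_s: 20.62
position: [0.4813, 0.1403, 0.2508]
tcp_rot: [[-0.222, 0.975, -0.002], [0.975, 0.222, -0.0], [0.0, -0.002, -1.0]]
force: [1.0, -0.7, -0.1]
opening: 0.113
grasp_force: 30.0
```

```bash
python3 -c "
from av import *
av(16)"
```

```text
21.425 [0.4815 0.1403 0.2509] F [-0.4787 -0.984   0.0076] sd [0.9153 0.4052 0.2914] M [-0.2796  0.1388 -0.0108]
```

Emit:
{"op": "apply_moves", "data": {
  "plan": [0,0,0,0,0,0,0,0,0,0,0,0,0,0,0,0,0,0,0,0,0,0,0,0],
  "grip": 0.3
}}

```text
time_s: 22.18
position: [0.4821, 0.1404, 0.251]
tcp_rot: [[-0.222, 0.975, 0.0], [0.975, 0.222, 0.0], [0.0, 0.0, -1.0]]
force: [-0.4, -0.3, -0.1]
opening: 0.348
grasp_force: 0.0
```

```bash
python3 -c "
from av import *
F=[]
v,u=np.mgrid[:480,:640]
for i in range(12):
    im,d=bot.capture('side'); s=bot.read_state(); F.append(s['force'])
    m=d>0; P=world('side',u[m],v[m],d[m])
    q=P[(np.hypot(P[:,0]-.481,P[:,1]-.14)<.045)&(P[:,2]>.1)&(P[:,2]<.235)]
    x,e=fit(q-[0,0,.11],cast,[.481,.14,.223]); print(s['time_s'],x[:2],x[3]+.11,np.degrees(x[2]),e)
print(np.mean(F,0),s['opening'],s['grasp_force'],s['position'])
print([ (r['p'],r['xy'][0]*640,r['xy'][1]*480) for t in('hook_pointer','marker_pointer') for r in bot.pinpoint('side',t)])
save('rel.png',cv2.resize(im[130:270,240:380],None,fx=4,fy=4,interpolation=cv2.INTER_CUBIC))
"
```

```text
22.225 [0.4814 0.1402] 0.10750498639776407 12.954310503543333 0.0010973029640237927
22.275 [0.4813 0.1402] 0.10691109438705483 12.516311990113165 0.001138188999931777
22.325 [0.4814 0.1404] 0.10749975306553938 12.254068299047796 0.001151034581448105
22.375 [0.4814 0.1403] 0.10717601570685872 12.626920509531978 0.00113065229518409
22.425 [0.4814 0.1403] 0.10727382247746334 12.342272408662556 0.0011180343831907616
22.475 [0.4815 0.1402] 0.1070548356074143 12.649588235022364 0.0011240153306579861
22.525 [0.4814 0.1402] 0.10723332445403304 12.513961342170841 0.0011553165913065697
22.575 [0.4814 0.1402] 0.10716138917887763 12.315981921813057 0.0011119469550987214
22.625 [0.4814 0.1403] 0.1077450680351557 12.030778203292039 0.0011447694178882755
22.675 [0.4815 0.1401] 0.10751445608635604 12.766002710477153 0.0011581176908804064
22.725 [0.4814 0.1402] 0.10735510439551317 12.618920791622388 0.0010890817004224687
22.775 [0.4814 0.1404] 0.10779513630891678 12.746195770774245 0.0011129333261026431
[-0.1226  0.0725 -0.1476] 0.3510764379438478 0.0 [0.482  0.1404 0.251 ]
[(0.63, 314.81600000000003, 173.616)]
```

View pics/rel.png

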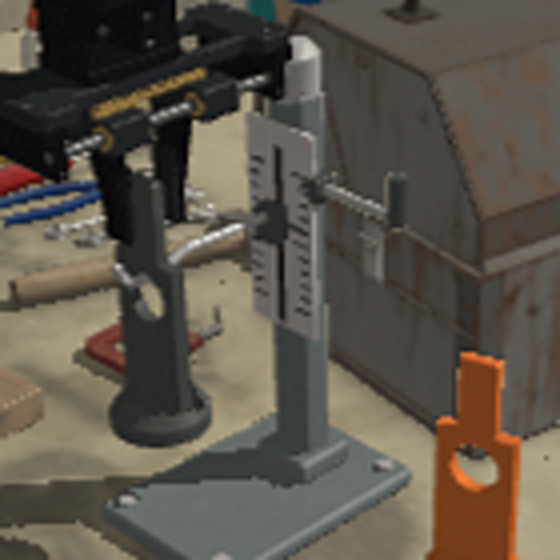

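The picture shows the casting hanging free at (160,310), released and still, with the hook carriage at (272,222) below the marker rod at (350,200). I'll lift clear.

Emit:
{"op": "apply_moves", "data": {
  "plan": [0,0,0.1,0,0,0,0.2,0,0,0,0.3,0,0,0,0.4,0,0,0,0.6,0,0,0,0.5,0,0,0,0.1,0,0,0,0,0]
}}

```text
time_s: 23.88
position: [0.4818, 0.1404, 0.3611]
tcp_rot: [[-0.222, 0.975, 0.0], [0.975, 0.222, -0.0], [-0.0, 0.0, -1.0]]
force: [-0.4, 0.0, -0.3]
opening: 0.345
grasp_force: 0.0
```

```bash
python3 -c "
from av import *
v,u=np.mgrid[:480,:640]
st=wpose(); im,d=bot.capture('wrist'); save('w3.png',im); np.save('w3_d.npy',d); m=d>0; P=wworld(u[m],v[m],d[m],st)
print(st[3],st[0]['time_s'])
for n in('side','top','wrist'):
    if n!='wrist':
        d=np.load(n+'_d.npy'); m=d>0; P=world(n,u[m],v[m],d[m])
    for y0 in(-.04,0,.04,.08,.12):
        q=P[(P[:,1]>y0)&(P[:,1]<y0+.04)&(P[:,0]>.63)&(P[:,0]<.8)&(P[:,2]>.1)&(P[:,2]<.5)]
        print(n,y0,len(q),[ (round(x,2),round(q[(q[:,0]>x)&(q[:,0]<x+.03),2].max(initial=0),3)) for x in(.63,.66,.69,.72,.75)])
im,d=bot.capture('side')
for t in('marker_knob','marker_pointer','hook_pointer','marker_slide','carriage'):
    for f in(bot.pinpoint,bot.outline_of):
        try:
            for n in('side','wrist'):
                for r in f(n,t)[:2]: print(n,f.__name__,t,round(r['p'],2),r['xy'][0]*640,r['xy'][1]*480)
        except Exception as e: print(t,e)
"
```

```text
[0.4818 0.1404 0.3611] 23.875
side -0.04 640 [(0.63, np.float64(0.178)), (0.66, np.float64(0.0)), (0.69, np.float64(0.0)), (0.72, np.float64(0.0)), (0.75, np.float64(0.212))]
side 0 547 [(0.63, np.float64(0.178)), (0.66, np.float64(0.0)), (0.69, np.float64(0.0)), (0.72, np.float64(0.0)), (0.75, np.float64(0.213))]
side 0.04 2 [(0.63, np.float64(0.0)), (0.66, np.float64(0.0)), (0.69, np.float64(0.0)), (0.72, np.float64(0.0)), (0.75, np.float64(0.0))]
side 0.08 498 [(0.63, np.float64(0.0)), (0.66, np.float64(0.0)), (0.69, np.float64(0.207)), (0.72, np.float64(0.212)), (0.75, np.float64(0.211))]
side 0.12 1029 [(0.63, np.float64(0.0)), (0.66, np.float64(0.0)), (0.69, np.float64(0.262)), (0.72, np.float64(0.264)), (0.75, np.float64(0.26))]
top -0.04 381 [(0.63, np.float64(0.183)), (0.66, np.float64(0.0)), (0.69, np.float64(0.0)), (0.72, np.float64(0.0)), (0.75, np.float64(0.216))]
top 0 378 [(0.63, np.float64(0.181)), (0.66, np.float64(0.0)), (0.69, np.float64(0.0)), (0.72, np.float64(0.0)), (0.75, np.float64(0.22))]
top 0.04 4 [(0.63, np.float64(0.0)), (0.66, np.float64(0.0)), (0.69, np
[... 1493 characters left out ...]
k_pointer 0.63 399.808 228.38400000000001
marker_slide it knows: balance, brass_valve, c_clamp, hook_pointer, hook_seat, hook_tip, marker_knob, marker_pointer, pipe_elbow, round_foot_casting, round_foot_casting_eye, round_foot_casting_lug, rubber_foot, sq
side call marker_slide 0.6 335.80800000000005 179.61599999999999
wrist call marker_slide 0.44 404.096 227.08800000000002
carriage it knows: balance, brass_valve, c_clamp, hook_pointer, hook_seat, hook_tip, marker_knob, marker_pointer, pipe_elbow, round_foot_casting, round_foot_casting_eye, round_foot_casting_lug, rubber_foot, sq
side call carriage 0.52 299.712 184.70399999999998
wrist call carriage 0.83 397.88800000000003 230.01600000000002
```

View pics/w3.png

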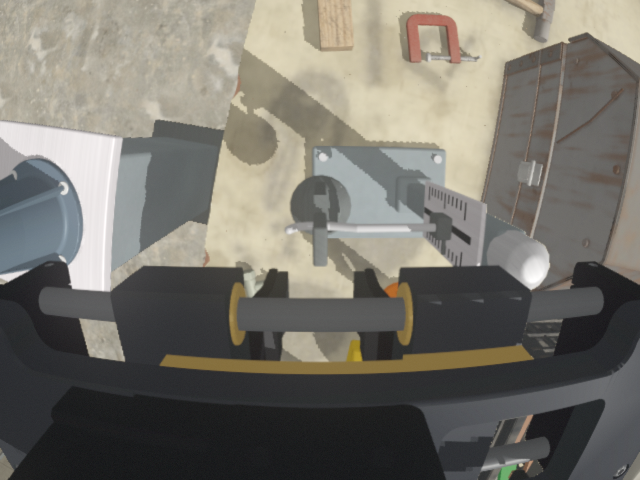

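The wrist picture shows the hook carriage at (443,226) and the casting on the hook at (320,225), undisturbed. The marker arm is out of view, so I'll go above the knob.

Emit:
{"op": "apply_moves", "data": {
  "plan": [0.25,-0.14,0,0,0.45,-0.26,0,0,0.5,-0.29,0,0,0.5,-0.29,0,0,0.5,-0.29,0,0,0.35,-0.2,0,0,0.15,-0.08,0,0,0,0,-0.4,0,0,0,-0.2,0,0,0,0,0],
  "grip": 0
}}

```text
time_s: 26.02
position: [0.6164, 0.063, 0.3302]
tcp_rot: [[-0.223, 0.975, -0.002], [0.975, 0.223, 0.0], [0.001, -0.002, -1.0]]
force: [-0.4, -0.4, 0.5]
opening: 0.497
grasp_force: 0.0
```

```bash
python3 -c "
from av import *
v,u=np.mgrid[:480,:640]
st=wpose(); im,d=bot.capture('wrist'); save('w4.png',im); np.save('w4_d.npy',d); m=d>0; P=wworld(u[m],v[m],d[m],st)
print(st[3],st[0]['time_s'],st[0]['opening'],st[0]['joint_positions'])
for t in('marker_knob','hook_pointer','marker_pointer'):
  for r in bot.pinpoint('wrist',t)[:2]:
    a,b=r['xy'][0]*640,r['xy'][1]*480; print(t,r['p'],a,b,wworld(a,b,d[int(b),int(a)],st))
q=P[(np.hypot(P[:,0]-.617,P[:,1]-.063)<.02)&(P[:,2]>.2)&(P[:,2]<.295)]
h,e=np.histogram(q[:,2],12); print(h,e)
t=q[q[:,2]>q[:,2].max()-.004]; print('top',len(t),t.mean(0),t.min(0),t.max(0))
"
```

```text
[0.6164 0.063  0.3302] 26.025 0.4970738260164009 [ -4.4805  24.2553  74.8521  -0.0003  81.0246 -17.337 ]
marker_knob 0.74 319.168 256.176 [0.6145 0.0646 0.282 ]
marker_pointer 0.9 313.472 127.29599999999999 [0.5939 0.1381 0.2528]
[  5  80 194  22  24  28  32  24  26  22  61 360] [0.2487 0.2516 0.2545 0.2574 0.2603 0.2632 0.2662 0.2691 0.272  0.2749
 0.2778 0.2807 0.2836]
top 398 [0.6162 0.0631 0.2817] [0.6095 0.0557 0.2797] [0.6229 0.0696 0.2836]
```

View pics/w4.png

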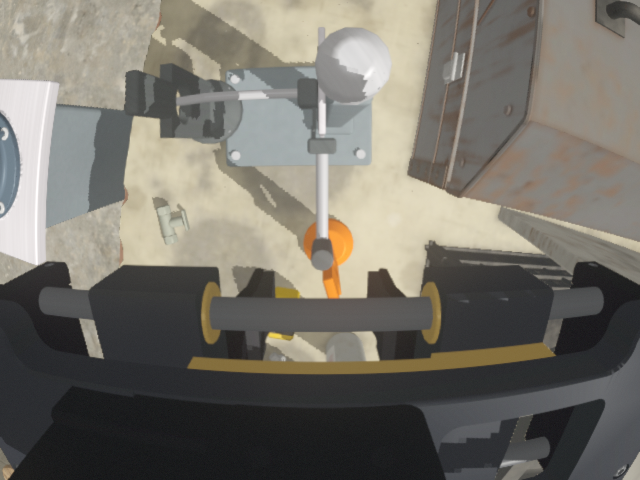

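The wrist picture shows the knob at (321,252) between the fingers, the marker's slider at (321,145) and the hook carriage at (310,92). I'll descend and grip the knob.

Emit:
{"op": "apply_moves", "data": {
  "plan": [0,0,-0.3,0,0,0,-0.4,0,0,0,-0.4,0,0,0,-0.25,0,0,0,-0.15,0,0,0,0,0]
}}

```text
time_s: 26.98
position: [0.6169, 0.0629, 0.2556]
tcp_rot: [[-0.222, 0.975, -0.001], [0.975, 0.222, 0.0], [0.0, -0.001, -1.0]]
force: [1.1, 0.2, -0.3]
opening: 0.498
grasp_force: 0.0
```

Emit:
{"op": "apply_moves", "data": {
  "plan": [0,0,0,0,0,0,0,0,0,0,0,0,0,0,0,0,0,0,0,0,0,0,0,0,0,0,0,0],
  "grip": 1
}}

```text
time_s: 27.85
position: [0.6168, 0.0628, 0.2562]
tcp_rot: [[-0.222, 0.975, -0.0], [0.975, 0.222, -0.0], [-0.0, -0.0, -1.0]]
force: [-0.5, -0.6, 1.9]
opening: 0.149
grasp_force: 30.0
```

Emit:
{"op": "apply_moves", "data": {
  "plan": [0,0,-0.05,0,0,0,-0.1,0,0,0,-0.1,0,0,0,-0.1,0,0,0,-0.1,0,0,0,-0.1,0,0,0,-0.05,0,0,0,0,0]
}}

```text
time_s: 28.85
position: [0.6169, 0.0628, 0.2254]
tcp_rot: [[-0.222, 0.975, -0.001], [0.975, 0.222, -0.0], [0.0, -0.001, -1.0]]
force: [-1.6, -0.7, -0.7]
opening: 0.147
grasp_force: 30.0
```

```bash
cat > pt.py <<'E'
from av import *
def pts(n=3,names=('wrist','side','top')):
    for c in names:
        for k in range(n):
            st=wpose(); im,d=bot.capture(c)
            for t in('hook_pointer','marker_pointer'):
                for r in bot.pinpoint(c,t)[:1]:
                    a,b=r['xy'][0]*640,r['xy'][1]*480; i,j=int(b),int(a)
                    w=d[i-1:i+3,j-1:j+3]; dd=np.median(w[w>0]) if (w>0).any() else np.nan
                    print(c,t,round(r['p'],2),round(a,1),round(b,1),(wworld(a,b,dd,st) if c=='wrist' else world(c,a,b,dd)))
    print(bot.read_state()['time_s']); return im
E
python3 -c "
from pt import *
st=wpose(); pts(2)
d=np.load('w3_d.npy'); st=(0,st[1],np.array([[-0.222,0.975,0],[0.975,0.222,0],[0,0,-1.]]),np.array([.4818,.1404,.3611]))
print(wworld(445.4,255.2,d[255,445],st), d[253:258,443:448])
"
```

```text
wrist hook_pointer 0.73 307.1 118.7 [0.593  0.1384 0.222 ]
wrist marker_pointer 0.88 308.2 118.2 [0.5935 0.1387 0.2219]
wrist hook_pointer 0.94 305.3 121.2 [0.5925 0.1371 0.222 ]
wrist marker_pointer 0.63 309.4 121.3 [0.5943 0.1375 0.2223]
side hook_pointer 0.75 318.9 189.5 [0.5953 0.1234 0.2183]
side marker_pointer 0.66 314.9 186.3 [0.5946 0.1425 0.2198]
side hook_pointer 0.75 314.1 189.8 [0.594  0.1459 0.2082]
side marker_pointer 0.59 311.6 182.7 [0.5913 0.1534 0.2266]
top hook_pointer 0.56 261.2 219.2 [0.5988 0.1397 0.1943]
top marker_pointer 0.39 258.4 214.7 [0.5961 0.1453 0.2223]
top marker_pointer 0.5 258.5 215.7 [0.5939 0.145  0.2204]
29.75
[0.5976 0.1373 0.215 ] [[0.3168 0.3173 0.3167 0.3207 0.3176]
 [0.3181 0.3184 0.3216 0.32   0.3178]
 [0.3299 0.3263 0.3226 0.3199 0.3175]
 [0.5481 0.3259 0.3243 0.3193 0.3178]
 [0.5478 0.5491 0.3237 0.3213 0.3186]]
```

Emit:
{"op": "apply_moves", "data": {
  "plan": [0,0,-0.03,0,0,0,-0.04,0,0,0,0,0,0,0,0,0]
}}

```text
time_s: 30.25
position: [0.6169, 0.0628, 0.2228]
tcp_rot: [[-0.222, 0.975, -0.0], [0.975, 0.222, -0.0], [-0.0, -0.0, -1.0]]
force: [-4.6, -1.2, 1.2]
opening: 0.15
grasp_force: 30.0
```

Emit:
{"op": "apply_moves", "data": {
  "plan": [0,0,0,0,0,0,0,0,0,0,0,0,0,0,0,0,0,0,0,0],
  "grip": 0
}}

```text
time_s: 30.88
position: [0.6172, 0.0629, 0.2225]
tcp_rot: [[-0.222, 0.975, 0.0], [0.975, 0.222, 0.0], [0.0, 0.0, -1.0]]
force: [-0.3, 0.4, 0.2]
opening: 0.491
grasp_force: 0.0
```

Emit:
{"op": "apply_moves", "data": {
  "plan": [0,0,0.1,0,0,0,0.3,0,0,0,0.5,0,0,0,0.6,0,0,0,0.6,0,0,0,0.5,0,0,0,0.2,0,0,0,0,0]
}}

```text
time_s: 31.88
position: [0.6172, 0.0629, 0.3635]
tcp_rot: [[-0.222, 0.975, 0.002], [0.975, 0.222, -0.0], [-0.001, 0.002, -1.0]]
force: [-0.8, -0.3, -0.1]
opening: 0.496
grasp_force: 0.0
```

Emit:
{"op": "apply_moves", "data": {
  "plan": [-0.3,-0.06,0,0,-0.5,-0.08,0,0,-0.6,-0.1,0,0,-0.6,-0.1,0,0,-0.6,-0.1,-0.2,0,-0.5,-0.1,-0.4,0,-0.4,-0.08,-0.4,0,-0.24,-0.04,-0.3,0,0,0,-0.17,0,0,0,0,0]
}}

```text
time_s: 33.12
position: [0.4301, 0.0299, 0.2883]
tcp_rot: [[-0.222, 0.975, -0.001], [0.975, 0.222, 0.0], [0.001, -0.001, -1.0]]
force: [0.3, 0.4, 0.2]
opening: 0.498
grasp_force: 0.0
```

```bash
python3 -c "
from pt import *
im=pts(4,('wrist',)); save('w5.png',im)
c=cv2.resize(im[70:190,480:640],None,fx=5,fy=5,interpolation=cv2.INTER_CUBIC); save('w5c.png',c)
"
```

```text
wrist hook_pointer 0.82 572.2 156.1 [0.5927 0.138  0.2192]
wrist marker_pointer 0.68 571.8 155.2 [0.5924 0.1385 0.2189]
wrist hook_pointer 0.95 569.5 155.9 [0.5923 0.1374 0.2192]
wrist marker_pointer 0.7 570.9 153.8 [0.5931 0.1393 0.2193]
wrist hook_pointer 0.6 432.6 104.8 [0.4768 0.1366 0.2251]
wrist marker_pointer 0.67 571.3 151.2 [0.5929 0.1414 0.2189]
wrist hook_pointer 0.7 572.1 155.3 [0.5936 0.1387 0.2194]
wrist marker_pointer 0.9 569.3 153.6 [0.5909 0.1391 0.2188]
33.725
```

```bash
python3 -c "
import cv2
i=cv2.imread('pics/w5.png'); cv2.imwrite('pics/w5c.png',cv2.resize(i[115:190,530:630],None,fx=8,fy=8,interpolation=cv2.INTER_CUBIC))"
```

```text
(no output)
```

View pics/w5c.png

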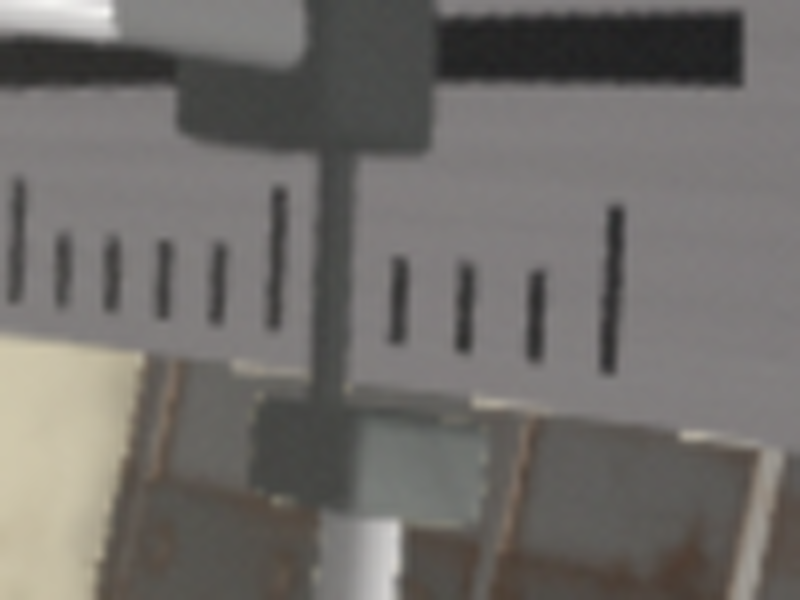

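The crop shows the hook's and the marker's pointers as one continuous bar at (335,160–385), parallel to the graduations. I'll check numerically for a step.

```bash
python3 -c "
import cv2,numpy as np
g=cv2.cvtColor(cv2.imread('pics/w5.png'),cv2.COLOR_BGR2GRAY).astype(float)
for r in range(134,166):
    out=[]
    for a,b in((561,568),(567,578),(577,585),(602,612)):
        x=np.arange(a,b); w=np.clip(112-g[r,a:b],0,None); out.append((round((w*x).sum()/(w.sum()+1e-9),2),int(w.sum())))
    print(r,out)
print(g[150,560:590].astype(int))
"
```

```text
134 [(np.float64(564.74), 19), (np.float64(572.22), 263), (np.float64(579.35), 94), (np.float64(0.0), 0)]
135 [(np.float64(0.0), 0), (np.float64(571.66), 176), (np.float64(0.0), 0), (np.float64(0.0), 0)]
136 [(np.float64(0.0), 0), (np.float64(571.59), 167), (np.float64(0.0), 0), (np.float64(0.0), 0)]
137 [(np.float64(0.0), 0), (np.float64(571.48), 156), (np.float64(0.0), 0), (np.float64(0.0), 0)]
138 [(np.float64(564.42), 33), (np.float64(571.39), 160), (np.float64(0.0), 0), (np.float64(0.0), 0)]
139 [(np.float64(564.46), 85), (np.float64(571.42), 168), (np.float64(0.0), 0), (np.float64(0.0), 0)]
140 [(np.float64(564.4), 75), (np.float64(571.45), 160), (np.float64(0.0), 0), (np.float64(606.6), 15)]
141 [(np.float64(564.44), 77), (np.float64(571.34), 158), (np.float64(0.0), 0), (np.float64(606.51), 93)]
142 [(np.float64(564.44), 81), (np.float64(571.25), 170), (np.float64(0.0), 0), (np.float64(606.51), 109)]
143 [(np.float64(564.45), 85), (np.float64(571.07), 174), (np.float64(0.0), 0), (np.float64(606.42), 113)]
144 [(np.float64(564.33), 83), (np.float64(571.11), 166), (np.float64(0.
[... 1716 characters left out ...]
1), (np.float64(0.0), 0), (np.float64(605.5), 101)]
161 [(np.float64(0.0), 0), (np.float64(570.55), 150), (np.float64(0.0), 0), (np.float64(605.56), 57)]
162 [(np.float64(563.81), 43), (np.float64(570.29), 153), (np.float64(0.0), 0), (np.float64(0.0), 0)]
163 [(np.float64(564.15), 101), (np.float64(570.55), 215), (np.float64(577.17), 6), (np.float64(0.0), 0)]
164 [(np.float64(564.57), 126), (np.float64(571.19), 279), (np.float64(580.33), 103), (np.float64(0.0), 0)]
165 [(np.float64(564.44), 232), (np.float64(571.15), 340), (np.float64(580.43), 134), (np.float64(0.0), 0)]
[127 126 123  94  62 102 125 125 117  81  69  76  76  83 117 125 125 125
 120  63  61 115 126 126 125 126 122  89  56 101]
```

There is no step beyond about 0.2 px (roughly 0.15 mm), so the pointers are level and the robot is clear of everything.

```bash
python3 -c "
from rig import bot
print(bot.hand_in())"
```

```text
the job is handed in; nothing more can be done
None
```

I handed the job in: the round-foot casting hangs free and still on the hook at about 37 mm of spring travel. The marker's pointer is level with the hook's to within about 0.3 mm by the wrist camera, and the robot is clear of everything.

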